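Lid the four storage jars

TASK

The four white storage jars are ready to be closed and their dark wooden lids lie about in front of them. Put every lid on the jar it fits, plug inside the mouth and lying level on the rim, and leave the jars standing where they are; do not disturb the mug or the tin.

Things in the scene. Friction and masses are not known exactly. Their poses are not given: they have to be found in the camera images.
- jar_xl: The widest of four white stoneware storage jars, straight-sided, round and open at the top, standing loose on the worktop: outer diameter 104 mm, mouth (inner) diameter 94 mm, wall 5 mm, height 100 mm, 626 g. Origin: centre of its underside; z up along its axis, so the rim is 100 mm above the origin. The lid with the 89 mm plug belongs on it.
- jar_l: The second widest of four white stoneware storage jars, straight-sided, round and open at the top, standing loose on the worktop: outer diameter 88 mm, mouth (inner) diameter 78 mm, wall 5 mm, height 110 mm, 562 g. Origin: centre of its underside; z up along its axis, so the rim is 110 mm above the origin. The lid with the 73 mm plug belongs on it.
- jar_m: The second narrowest of four white stoneware storage jars, straight-sided, round and open at the top, standing loose on the worktop: outer diameter 72 mm, mouth (inner) diameter 62 mm, wall 5 mm, height 92 mm, 498 g. Origin: centre of its underside; z up along its axis, so the rim is 92 mm above the origin. The lid with the 57 mm plug belongs on it.
- jar_s: The narrowest of four white stoneware storage jars, straight-sided, round and open at the top, standing loose on the worktop: outer diameter 56 mm, mouth (inner) diameter 46 mm, wall 5 mm, height 78 mm, 434 g. Origin: centre of its underside; z up along its axis, so the rim is 78 mm above the origin. The lid with the 41 mm plug belongs on it.
- lid_xl: Widest of four dark wooden lids, lying plug down: flange 104 mm across, 8 thick; plug 89 mm across, 12 deep, its lower 6 mm tapering to 79; knob 23 mm across, 30 tall; 124 g. Origin: centre of plug underside, z up; flange top 20, knob top 50 mm above it; grip the knob from any side, TCP 42 mm above it. Fits the 94 mm mouth; seated, flange on rim, its origin is 88 mm above that jar's.
- lid_l: Second widest of four dark wooden lids, lying plug down: flange 88 mm across, 8 thick; plug 73 mm across, 12 deep, its lower 6 mm tapering to 63; knob 23 mm across, 30 tall; 108 g. Origin: centre of plug underside, z up; flange top 20, knob top 50 mm above it; grip the knob from any side, TCP 42 mm above it. Fits the 78 mm mouth; seated, flange on rim, its origin is 98 mm above that jar's.
- lid_m: Second narrowest of four dark wooden lids, lying plug down: flange 72 mm across, 8 thick; plug 57 mm across, 12 deep, its lower 6 mm tapering to 47; knob 23 mm across, 30 tall; 92 g. Origin: centre of plug underside, z up; flange top 20, knob top 50 mm above it; grip the knob from any side, TCP 42 mm above it. Fits the 62 mm mouth; seated, flange on rim, its origin is 80 mm above that jar's.
- lid_s: Narrowest of four dark wooden lids, lying plug down: flange 56 mm across, 8 thick; plug 41 mm across, 12 deep, its lower 6 mm tapering to 31; knob 23 mm across, 30 tall; 76 g. Origin: centre of plug underside, z up; flange top 20, knob top 50 mm above it; grip the knob from any side, TCP 42 mm above it. Fits the 46 mm mouth; seated, flange on rim, its origin is 66 mm above that jar's.
- mug: A striped china mug, about 86 mm across and 90 mm tall, handle to one side; a bystander that gets no lid. Origin: centre of its underside.
- tin: A closed food tin with a printed label, 75 mm across and 58 mm tall; a bystander. Origin: centre of its underside.
Not all that is in view belongs to the job. What is shaped like the lid_xl but turquoise is not meant.

How it is judged:
At the end, for the whole second after the job is handed in: Each of the four lids is seated on its own jar: axes within 6 mm, plug fully in the mouth with the flange on the rim (height within 3 mm above and 4 mm below), lid level within 0.08 rad; all jars upright (0.05 rad) on the worktop within 3 cm of where they stood; lids and jars at rest (horizontal distance between lid_xl and jar_xl below 0.006 m and z of lid_xl in the frame of jar_xl between 0.084 and 0.091 m and angle between each of lid_xl, lid_l, lid_m, lid_s's own z axis and vertical below 0.08 rad and angle between each of jar_xl, jar_l, jar_m, jar_s's own z axis and vertical below 0.05 rad and height (world z) of each of jar_xl, jar_l, jar_m, jar_s below 0.005 m and distance of each of jar_xl, jar_l, jar_m, jar_s from where it was at the start of the episode below 0.03 m and linear speed of each of lid_xl, jar_xl, lid_l, jar_l, lid_m, jar_m, lid_s, jar_s below 0.02 m/s and horizontal distance between lid_l and jar_l below 0.006 m and z of lid_l in the frame of jar_l between 0.094 and 0.101 m and horizontal distance between lid_m and jar_m below 0.006 m and z of lid_m in the frame of jar_m between 0.076 and 0.083 m and horizontal distance between lid_s and jar_s below 0.006 m and z of lid_s in the frame of jar_s between 0.062 and 0.069 m); the robot touches nothing.
It fails at once if a jar is shoved more than 4 cm or tipped (distance of any of jar_xl, jar_l, jar_m, jar_s from where it was at the start of the episode above 0.04 m or angle between any of jar_xl, jar_l, jar_m, jar_s's own z axis and vertical above 0.35 rad).
It fails at once if the mug is pushed more than 3 cm or knocked over (distance of mug from where it was at the start of the episode above 0.03 m or angle between mug's own z axis and vertical above 0.3 rad).
It fails at once if the tin is pushed more than 3 cm or knocked over (distance of tin from where it was at the start of the episode above 0.03 m or angle between tin's own z axis and vertical above 0.3 rad).
It also fails if it takes over 112 s, if anything falls off the work surface, if the arm or the gripper's body presses on something with over 40 N, if the wrist force passes 120 N, or if a joint passes its speed limit or range.

ROBOT

A 7-joint arm with a two-finger parallel gripper is mounted at the origin on a cart in front of the work surface, level with it; the furniture and walls round the work are solid. World frame = base frame: x ahead of the robot, y to its left, z up, the work surface at z = 0. Lengths are in m, angles in rad, forces in N, time in s.
With the tool pointing down it reaches from about 0.425 to 0.925 m from the base axis. Payload 6.8 kg.
Tool frame: the origin (TCP) lies between the finger pads, 19 mm behind the fingertips; this is the grasp point; z points along the fingers, y is the line along which they close (so a half turn about z gives the same grasp; the last joint's range is limited). The gripper opens to 85 mm and grips with 20 to 120 N. Pads are 22 mm wide; open, the fingers measure 114 mm over their backs; the gripper's body (76 mm by 85 mm) begins 54 mm behind the grasp point. The pads swing forward as they close: fully open they stand 13 mm farther back than shut.
Start: joints at [1.213, 0.477, 0.022, 1.555, -0.011, 1.109, -0.083], TCP at [0.167, -0.654, 0.25] pointing down, gripper open.
Joint ranges: [-2.96, 2.96], [-0.34, 2.1], [-1.41, 1.46], [0.24, 2.44], [-1.37, 4.51], [0.17, 1.92], [-2.96, 2.96]. Speed limits (rad/s): [2.39, 2.39, 3.14, 3.14, 3.14, 3.14, 3.14].

INTERFACE

Orientations are given as a 3x3 rotation matrix whose columns are the frame's x, y, z axes.
In Python, from station import get_state, read_camera, camera_params, job_done, masks_of, landmark_of gives the robot as it stands.
- The arm moves only by the tool send_rows, never from a script. Its argument "motion" is a list of rows, each an object of numbers: "x", "y", "z": the shift along the tool's x, y, z in mm; "ax", "ay", "az": the turn, a rotation vector about the tool's x, y, z in degrees. In form: [{"x": .., "y": .., "z": .., "ax": .., "ay": .., "az": ..}, ...]. A call has 1 to 10 rows; each row shifts and turns the commanded pose from where the row before left it, along the tool's axes as they then stand; what a row does not reach is not made up. A row lasts 1/10 s, in which the tool goes at most 50 mm and 8.59 degrees, less where a joint would pass 70% of its speed; a pose out of reach is approached as far as the arm can. A call with a gripper value outside its range is refused whole. "jaw" is the finger opening in mm, from 0 to 85.4, set as the call begins (left out, the last holds). The fingers move at their own pace and stop on an object; the grip force is fixed at half the most. Time passes only in rows, so rows that do not move let the fingers close. It gives the time, the measured TCP pose, the force, the opening and the grip force at its end, in the units of the state.
- get_state(): the state, without advancing time (a new reading comes with each control period).
- read_camera(name): name is "scene" or "top"; returns the picture (480x640x3 uint8, red, green, blue); there is no depth.
- camera_params(name): a dict with "K" (3x3 intrinsics, pixels), "rvec" (rotation vector, rad) and "tvec" (3), from world to camera coordinates, as OpenCV has them. Camera axes: x right, y down, z forward; pixel columns grow to the right and rows downward; lengths in m; the calibration is good to about 2 mm. A picture is of the moment at which its call begins. camera_params takes no time and is no camera call.
- job_done(): hands the job in; it is judged then, once.
Trained networks look in the newest picture that a camera, given by its name, has taken for a name from the list of things; names that differ only in an ending like _2 or _b are one class to them, and where a whole thing is asked for, a point or a joint stands for the part that bears it (a point fixed in the world has none). Each returns a list of dicts, best first, with "conf" (0 to 1); they miss things now and then, are a little off and sometimes report something else, mostly with a low value. They report only what shows in the picture. A call takes as long as a camera call. They do not tell look-alikes from the thing itself.
- masks_of(camera, name): "pixels" (480x640 bool, what is visible of it) and "point" ([column, row] in pixels, amid what is visible of it).
- landmark_of(camera, name): "point" ([column, row] in pixels: a listed point, or the origin of a listed thing).
The state is a dict: "time_s": time; "qpos": joint angles; "joint_vel": joint speeds; "tau": joint torques, N m; "tcp_pos": TCP position; "eef_rot": TCP orientation; "ft_force": force on the tool from outside, world axes, zero at the start; "moment": the same for the moment, N m; "gripper_width": opening from 0.0 (shut) to 1.0 (fully open); "finger_force": force on a finger pad.
Only numpy, scipy, OpenCV 4.12 (cv2) and the standard library are available. Lean on these libraries where they do the work, as an engineer would, in place of code of your own. Each camera call takes 0.05 s, during which the arm holds its last target. There are 200 camera calls.

## Working session

There is one attempt and no reset: what is moved stays moved. The work goes in short steps, Python scripts to look and compute and a tool call to move; the robot and the scene stay as the last step left them, time stands still between calls to the robot, and variables do not carry over. Pictures are saved under pics/ and viewed, at most 14 in all, crops included, and the job is handed in when it is done.

Besides the shell and the picture viewer there is one more tool, called in YAML: its name, and indented under it one key for each argument. send_rows: Moves the arm, as the interface text tells. Its arguments: {"type":"object","properties":{"motion":{"type":"array","items":{"type":"object","properties":{"x":{"type":"number"},"y":{"type":"number"},"z":{"type":"number"},"ax":{"type":"number"},"ay":{"type":"number"},"az":{"type":"number"}}}},"jaw":{"type":"number"}},"required":["motion"]}

```bash
mkdir -p pics; ls; python3 - <<'E'
from station import *
import cv2, numpy as np
s=get_state(); print({k:np.round(s[k],3).tolist() for k in s})
for c in("scene","top"):
    im=read_camera(c); cv2.imwrite(f"pics/{c}0.png",im[:,:,::-1])
    p=camera_params(c); R=cv2.Rodrigues(np.array(p["rvec"],float))[0]; print(c,np.round(p["K"],1).tolist(),"pos",-R.T@np.array(p["tvec"]).ravel(),"fwd",R[2])
    for n in ["jar_xl","jar_l","jar_m","jar_s","lid_xl","lid_l","lid_m","lid_s","mug","tin"]:
        print(n,"LM",[(np.round(d["point"]).tolist(),round(d["conf"],2)) for d in landmark_of(c,n)],"M",[(np.round(d["point"]).tolist(),int(d["pixels"].sum()),round(d["conf"],2)) for d in masks_of(c,n)])
E
```

```text
pics
{'time_s': 0.0, 'qpos': [1.213, 0.478, 0.022, 1.556, -0.012, 1.109, -0.083], 'joint_vel': [0.002, -0.0, -0.001, 0.0, -0.001, -0.001, -0.002], 'tau': [-0.001, -59.645, 1.608, -28.12, 0.012, 0.01, -0.0], 'tcp_pos': [0.167, -0.654, 0.249], 'eef_rot': [[0.969, 0.247, -0.001], [0.247, -0.969, 0.002], [-0.0, -0.002, -1.0]], 'ft_force': [0.309, 0.932, 0.108], 'moment': [0.031, -0.046, -0.001], 'finger_force': 0.0, 'gripper_width': 1.002}
scene [[568.2, 0.0, 320.8], [0.0, 568.2, 236.9], [0.0, 0.0, 1.0]] pos [-0.61525683  0.73117455  0.78156916] fwd [ 0.70208284 -0.54118083 -0.4628207 ]
jar_xl LM [([318.0, 222.0], 0.8)] M [([321.0, 208.0], 1298, 0.73)]
jar_l LM [([223.0, 256.0], 0.86), ([176.0, 278.0], 0.57), ([285.0, 247.0], 0.57)] M [([284.0, 234.0], 601, 0.89), ([178.0, 262.0], 1132, 0.86), ([223.0, 237.0], 1538, 0.74)]
jar_m LM [([223.0, 256.0], 0.86), ([176.0, 278.0], 0.57), ([285.0, 247.0], 0.57)] M [([284.0, 234.0], 601, 0.89), ([178.0, 262.0], 1132, 0.86), ([223.0, 237.0], 1538, 0.74)]
jar_s LM [([223.0, 256.0], 0.86), ([176.0, 278.0], 0.57), ([285.0, 247.0], 0.57)] M [([284.0, 2
[... 1708 characters left out ...]
.0, 305.0], 0.81), ([277.0, 285.0], 0.73), ([312.0, 266.0], 0.69), ([246.0, 243.0], 0.36)] M [([275.0, 285.0], 513, 0.84), ([232.0, 306.0], 325, 0.64), ([312.0, 265.0], 137, 0.64)]
lid_m LM [([232.0, 305.0], 0.81), ([277.0, 285.0], 0.73), ([312.0, 266.0], 0.69), ([246.0, 243.0], 0.36)] M [([275.0, 285.0], 513, 0.84), ([232.0, 306.0], 325, 0.64), ([312.0, 265.0], 137, 0.64)]
lid_s LM [([232.0, 305.0], 0.81), ([277.0, 285.0], 0.73), ([312.0, 266.0], 0.69), ([246.0, 243.0], 0.36)] M [([275.0, 285.0], 513, 0.84), ([232.0, 306.0], 325, 0.64), ([312.0, 265.0], 137, 0.64)]
mug LM [([191.0, 320.0], 0.78)] M [([187.0, 322.0], 815, 0.68)]
tin LM [([393.0, 235.0], 0.94)] M [([348.0, 261.0], 639, 0.18)]
```

```bash
python3 - <<'E'
import cv2
a=cv2.imread("pics/scene0.png")[150:370,110:510]; b=cv2.imread("pics/top0.png")[170:360,160:510]
cv2.imwrite("pics/c1.png",cv2.resize(a,None,fx=2,fy=2,interpolation=cv2.INTER_CUBIC)); cv2.imwrite("pics/c2.png",cv2.resize(b,None,fx=2.25,fy=2.25,interpolation=cv2.INTER_CUBIC))
E
```

```text
(no output)
```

View pics/c1.png

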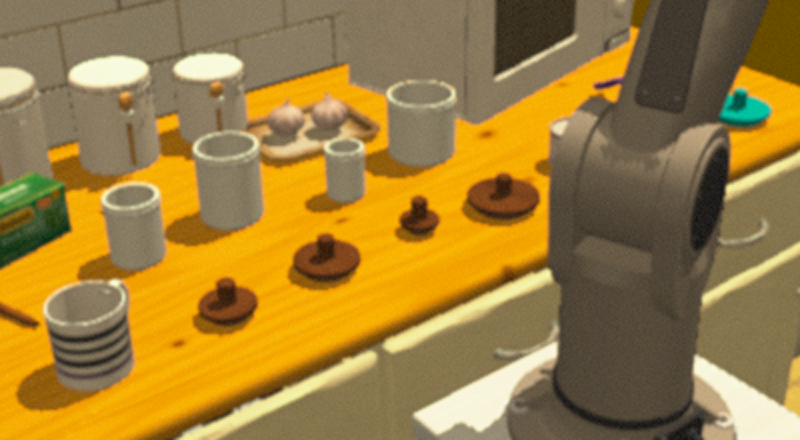

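View pics/c2.png

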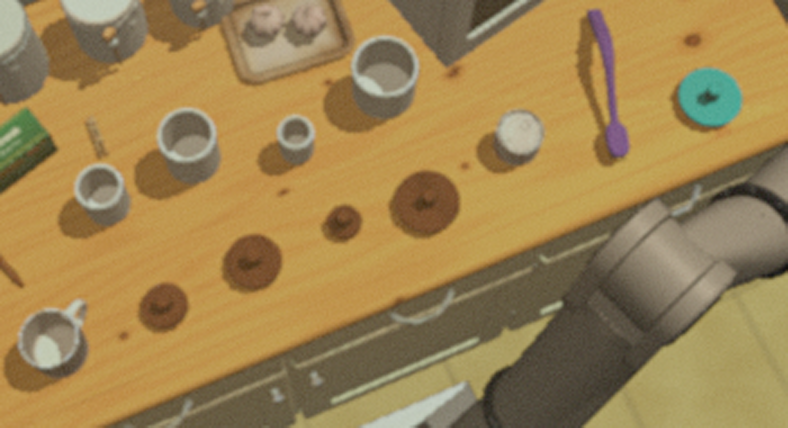

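The pictures show the jars from left to right as m, l, s, xl (top crop 102,195 / 188,145 / 296,138 / 385,77). The lids run in the same order, m, l, s, xl (top crop 163,306 / 252,262 / 342,222 / 426,202). The turquoise decoy is at the far right. Next I fit silhouettes in both views.

```bash
cat > fit.py <<'E'
from station import *
import cv2, numpy as np
from scipy.optimize import least_squares
JAR={"xl":(104,100),"l":(88,110),"m":(72,92),"s":(56,78)}
P={c:camera_params(c) for c in("scene","top")}
a=np.linspace(0,2*np.pi,48,endpoint=False)
def circ(d,z): return np.c_[d/2*np.cos(a),d/2*np.sin(a),0*a+z]/1000
def parts(kind,n):
    D,H=JAR[n]
    if kind=="jar": return [np.r_[circ(D,0),circ(D,H)]]
    return [np.r_[circ(D,12),circ(D,20)],np.r_[circ(D-15,6),circ(D-25,0),circ(D-15,12)],np.r_[circ(23,20),circ(23,50)]]
def proj(c,X):
    p=P[c]; return cv2.projectPoints(np.asarray(X,float).reshape(-1,3),np.array(p["rvec"],float),np.array(p["tvec"],float),np.array(p["K"],float),None)[0][:,0]
S=8
def model(kind,n,pos,c):
    hs=[cv2.convexHull(proj(c,q+pos).astype(np.float32)) for q in parts(kind,n)]
    o=np.floor(np.min([h.min((0,1)) for h in hs],0))-2
    m=np.zeros((160*S,160*S),np.uint8)
    for h in hs: cv2.fillPoly(m,[np.round((h-o+.5)*S-.5).astype(np.int32)],1)
    M=cv2.moments(m,True); A=M["m00"]
    return (np.array([M["m10"],M["m01"]])/A+.5)/S-.5+o, A/S/S
def seg(im,kind,pt,r):
    hsv=cv2.cvtColor(cv2.GaussianBlur(im,(3,3),0),cv2.COLOR_RGB2HSV)
    # lids are dark; jars are unsaturated
    b=(hsv[...,2]<120) if kind=="lid" else (hsv[...,1]<100)
    w=np.zeros(b.shape,np.uint8); x,y=map(int,pt); w[max(y-r,0):y+r,max(x-r,0):x+r]=1
    b=b.astype(np.uint8)*w
    k,lab,st,ce=cv2.connectedComponentsWithStats(b,connectivity=4)
    i=1+np.argmax(st[1:,4]); m=(lab==i).astype(np.uint8)
    cs,_=cv2.findContours(m,cv2.RETR_EXTERNAL,cv2.CHAIN_APPROX_NONE); cv2.drawContours(m,cs,-1,1,-1)
    M=cv2.moments(m,True); return np.array([M["m10"],M["m01"]])/M["m00"],M["m00"],m
def fit(kind,n,obs,x0=(.6,0,0),fixz=None):
    f=lambda v:np.concatenate([model(kind,n,np.r_[v[:2],v[2] if fixz is None else fixz],c)[0]-o for c,o in obs.items()])
    r=least_squares(f,x0 if fixz is None else x0[:2],diff_step=5e-3); return r.x,f(r.x)
E
cat > m1.py <<'E'
from fit import *
G={("jar","m"):[(178,262),(207,257)],("jar","l"):[(223,237),(246,235)],("jar","s"):[(284,234),(292,233)],("jar","xl"):[(321,208),(330,200)],
("lid","m"):[(223,301),(232,306)],("lid","l"):[(273,278),(272,286)],("lid","s"):[(319,258),(312,268)],("lid","xl"):[(361,248),(349,260)]}
ims={c:read_camera(c) for c in P}; ov={c:ims[c].copy() for c in P}
for (k,n),g in G.items():
    # first guess from ray to z=0
    r0={"xl":42,"l":38,"m":32,"s":28}[n]-(6 if k=="lid" else 0); obs={};ar={}
    for c,pt in zip(P,g):
        o,A,m=seg(ims[c],k,pt,r0); obs[c]=o; ar[c]=A; ov[c][m>0]=(ov[c][m>0]//2+np.array([0,127,0],np.uint8))
    v,r=fit(k,n,obs,(.6,0.,.02)); w,rw=fit(k,n,obs,v,fixz=0)
    print(k,n,"xyz",np.round(v,4),"z0",np.round(w,4),"res",np.round(rw,2),"A/Am",[round(ar[c]/model(k,n,np.r_[w,0],c)[1],2) for c in P],"R",round(np.hypot(*w),3))
a=ov["scene"][160:340,140:430];b=ov["top"][170:330,180:400]
cv2.imwrite("pics/ov.png",np.hstack([cv2.resize(a,(440,273)),cv2.resize(b,(360,273))])[:,:,::-1])
E
python3 m1.py
```

```text
jar m xyz [ 0.6314  0.2468 -0.0043] z0 [0.6278 0.2477] res [-0.6  -0.74  0.71  0.63] A/Am [0.87, 0.95] R 0.675
jar l xyz [ 0.7422 -0.     -0.0561] z0 [ 0.7061 -0.    ] res [ 23.99  -6.09  19.94 -23.16] A/Am [1.59, 0.97] R 0.706
jar s xyz [0.5532 0.     0.0696] z0 [0.5943 0.    ] res [-12.86  14.4  -15.55   8.29] A/Am [1.31, 0.93] R 0.594
jar xl xyz [0.4873 0.     0.2188] z0 [0.609 0.   ] res [-62.46  43.6  -79.87  60.94] A/Am [2.19, 1.28] R 0.609
lid m xyz [ 0.6599 -0.     -0.2532] z0 [ 0.5232 -0.    ] res [ 56.93 -42.04  53.27 -47.46] A/Am [0.37, 0.28] R 0.523
lid l xyz [ 0.4459  0.0778 -0.024 ] z0 [0.43   0.0859] res [-0.73 -4.4   0.27  3.41] A/Am [0.23, 0.38] R 0.438
lid s xyz [0.3912 0.     0.0565] z0 [0.4187 0.    ] res [-17.42  11.56 -16.99  15.86] A/Am [0.58, 0.63] R 0.419
lid xl xyz [ 0.4063 -0.2626 -0.0289] z0 [ 0.3874 -0.247 ] res [-11.17  -6.92  12.44   9.05] A/Am [1.03, 0.39] R 0.459fit.py:21: RuntimeWarning: invalid value encountered in divide
  return (np.array([M["m10"],M["m01"]])/A+.5)/S-.5+o, A/S/S
```

View pics/ov.png

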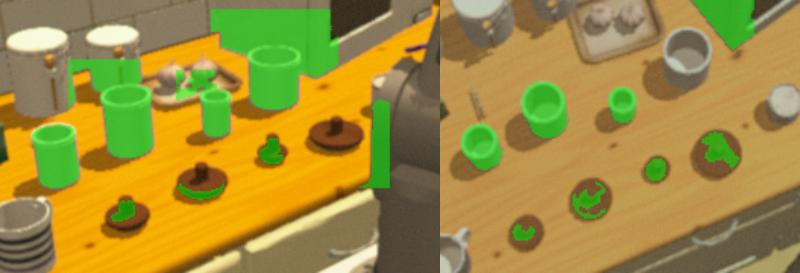

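```bash
python3 - <<'E'
s=open("fit.py").read()
s=s.replace('i=1+np.argmax(st[1:,4]); m=(lab==i)','i=min([j for j in range(1,k) if st[j,4]>40],key=lambda j:np.hypot(ce[j,0]-x,ce[j,1]-y)); m=(lab==i)')
s=s.replace('x0 if fixz is None else x0[:2],diff_step=5e-3','x0 if fixz is None else x0[:2],diff_step=1,x_scale=1').replace('r=least_squares(f,','J=lambda v:np.array([(f(v+e)-f(v-e))/.008 for e in np.eye(len(v))*.004]).T\n    r=least_squares(f,').replace(',diff_step=1,x_scale=1',',J')
open("fit.py","w").write(s)
import cv2
t=cv2.imread("pics/top0.png")[:,:,::-1]; a=cv2.imread("pics/scene0.png")[:,:,::-1]
print("top row 286 col 245..300"); print(t[286,248:300:2].tolist())
print("scene row 280"); print(a[280,245:305:2].tolist()); print("scene col 273", a[260:298:2,273].tolist())
E
```

```text
top row 286 col 245..300
[[191, 142, 74], [191, 144, 72], [195, 153, 82], [194, 153, 79], [196, 155, 87], [176, 137, 70], [120, 84, 43], [117, 79, 49], [121, 81, 48], [92, 62, 37], [91, 63, 35], [93, 63, 36], [94, 64, 28], [87, 61, 29], [106, 69, 41], [119, 78, 43], [120, 78, 45], [123, 83, 50], [131, 88, 50], [189, 145, 71], [193, 153, 79], [193, 157, 81], [194, 159, 86], [194, 157, 81], [191, 154, 82], [191, 156, 83]]
scene row 280
[[246, 171, 0], [246, 175, 0], [246, 174, 0], [247, 175, 0], [246, 169, 0], [242, 162, 0], [128, 72, 23], [119, 62, 22], [126, 69, 28], [128, 75, 30], [77, 38, 14], [69, 40, 22], [67, 32, 17], [73, 44, 22], [94, 48, 18], [115, 60, 18], [133, 74, 33], [132, 72, 34], [129, 71, 28], [129, 70, 28], [129, 69, 30], [130, 66, 32], [136, 79, 11], [243, 164, 0], [246, 173, 0], [247, 177, 0], [249, 184, 0], [248, 178, 0], [248, 178, 0], [248, 183, 0]]
scene col 273 [[246, 172, 6], [247, 179, 7], [247, 175, 0], [215, 130, 5], [132, 72, 28], [106, 56, 26], [62, 34, 13], [57, 32, 12], [60, 30, 8], [61, 32, 11], [94, 48, 18], [132, 72, 27], [124, 68, 26], [117, 65, 32], [67, 40, 22], [82, 50, 15], [147, 96, 17], [175, 111, 0], [244, 166, 0]]
```

```bash
sed -i 's/b=(hsv\[...,2\]<120) if/b=(cv2.GaussianBlur(im,(3,3),0)[...,1]<103) if/' fit.py; sed -i 's/("jar","xl"):\[(321,208),(330,200)\]/("jar","xl"):[(321,207),(330,204)]/' m1.py; python3 m1.py
```

```text
jar m xyz [ 0.6308  0.2469 -0.0036] z0 [0.628  0.2477] res [-0.6  -0.76  0.69  0.62] A/Am [0.86, 0.95] R 0.675
jar l xyz [0.6402 0.1053 0.0382] z0 [0.6697 0.0934] res [ 1.79  7.59 -0.99 -4.97] A/Am [1.44, 0.96] R 0.676
jar s xyz [ 0.5969 -0.0531  0.0267] z0 [ 0.616  -0.0638] res [ 1.62  5.11 -1.18 -3.51] A/Am [1.38, 0.93] R 0.619
jar xl xyz [ 0.608  -0.2192  0.076 ] z0 [ 0.6607 -0.256 ] res [-1.68 14.4   3.8  -6.87] A/Am [2.8, 0.98] R 0.709
lid m xyz [ 0.4339  0.2247 -0.0094] z0 [0.4274 0.2273] res [-0.37 -1.71  0.15  1.43] A/Am [1.06, 0.96] R 0.484
lid l xyz [ 0.4461  0.0741 -0.009 ] z0 [0.4401 0.0773] res [-0.25 -1.65  0.02  1.26] A/Am [1.04, 0.96] R 0.447
lid s xyz [ 0.4499 -0.0798 -0.0092] z0 [ 0.4441 -0.0759] res [-0.28 -1.72  0.06  1.2 ] A/Am [1.0, 0.94] R 0.451
lid xl xyz [ 0.429  -0.2124 -0.0081] z0 [ 0.4243 -0.2084] res [-0.21 -1.51  0.03  1.  ] A/Am [1.04, 0.99] R 0.473
```

View pics/ov.png

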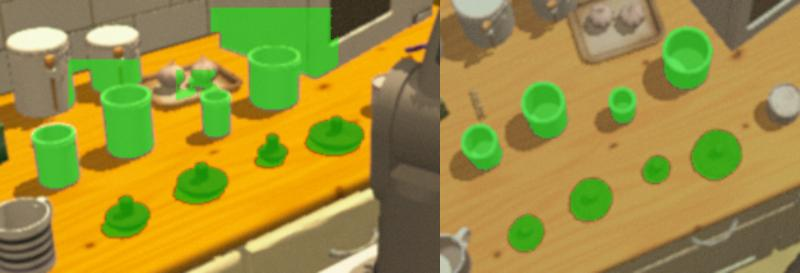

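```bash
sed -i 's/def seg(im,kind,pt,r):/def seg(im,kind,pt,r,sat=90,lim=None):/; s/hsv\[...,1\]<100/hsv[...,1]<sat/; s/    b=b.astype(np.uint8)\*w/    b=b.astype(np.uint8)*w if lim is None else b.astype(np.uint8)*w*lim/' fit.py
python3 - <<'E'
s=open("m1.py").read()
s=s.replace("for (k,n),g in","nets={c:[d['pixels'] for nn in('jar_xl','jar_s') for d in masks_of(c,nn)] for c in P}\nfor (k,n),g in")
s=s.replace("seg(ims[c],k,pt,r0)","seg(ims[c],k,pt,r0,140 if c=='scene' else 90,lim(c,pt) if k=='jar' else None)")
s=s.replace("ims={","""def lim(c,pt):
    m=[q for q in nets[c] if q[int(pt[1]),int(pt[0])]]
    return cv2.dilate(m[0].astype(np.uint8),np.ones((5,5),np.uint8)) if m else None
ims={""",1)
open("m1.py","w").write(s)
E
python3 m1.py
```

```text
jar m xyz [ 0.6313  0.2468 -0.0036] z0 [0.6286 0.2476] res [-0.66 -0.75  0.79  0.58] A/Am [0.95, 0.91] R 0.676
jar l xyz [0.6489 0.0956 0.0021] z0 [0.6504 0.0949] res [-0.38  0.34  0.61 -0.11] A/Am [1.03, 0.92] R 0.657
jar s xyz [ 0.6001 -0.0635  0.0014] z0 [ 0.6011 -0.0641] res [-0.36  0.22  0.44 -0.02] A/Am [1.01, 0.87] R 0.604
jar xl xyz [ 0.6392 -0.2332  0.0022] z0 [ 0.6407 -0.2342] res [-0.43  0.36  0.53 -0.05] A/Am [1.04, 0.93] R 0.682
lid m xyz [ 0.4339  0.2247 -0.0093] z0 [0.4274 0.2272] res [-0.39 -1.7   0.18  1.43] A/Am [1.05, 0.96] R 0.484
lid l xyz [ 0.4461  0.0741 -0.0089] z0 [0.4402 0.0772] res [-0.23 -1.64 -0.    1.21] A/Am [1.05, 0.96] R 0.447
lid s xyz [ 0.4499 -0.0798 -0.0093] z0 [ 0.4441 -0.0758] res [-0.28 -1.73  0.03  1.21] A/Am [1.0, 0.94] R 0.45
lid xl xyz [ 0.4289 -0.2125 -0.0082] z0 [ 0.4242 -0.2084] res [-0.22 -1.49 -0.01  1.01] A/Am [1.04, 0.99] R 0.473
```

View pics/ov.png

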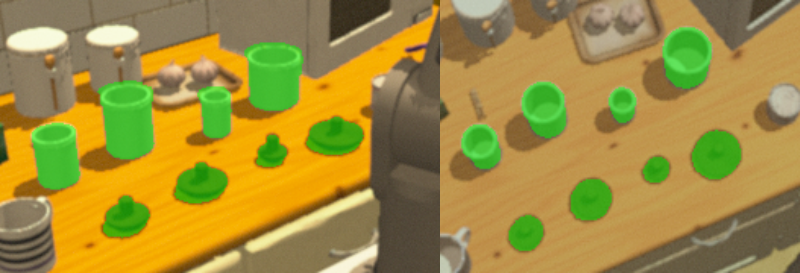

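The jars l, s and xl agree at z≈0. The lid blobs take in the contact shadow, which biases their z to −9 mm. I'll refine on the shadow-free (upper/right) outline edges only.

```bash
cat > edge.py <<'E'
from fit import *
from scipy.ndimage import map_coordinates
def chan(im,k):
    im=cv2.GaussianBlur(im,(3,3),0)
    return im[...,1].astype(float) if k=="lid" else cv2.cvtColor(im,cv2.COLOR_RGB2HSV)[...,1].astype(float)
def outline(k,n,pos,c):
    hs=[cv2.convexHull(proj(c,q+pos).astype(np.float32)) for q in parts(k,n)]
    o=np.floor(np.min([h.min((0,1)) for h in hs],0))-2; m=np.zeros((130*S,130*S),np.uint8)
    for h in hs: cv2.fillPoly(m,[np.round((h-o+.5)*S-.5).astype(np.int32)],255)
    C=max(cv2.findContours(m,cv2.RETR_EXTERNAL,cv2.CHAIN_APPROX_NONE)[0],key=len)[:,0]
    g=cv2.GaussianBlur(m,(0,0),S).astype(float); gx=-cv2.Sobel(g,-1,1,0); gy=-cv2.Sobel(g,-1,0,1)
    C=C[::6]; N=np.c_[gx[C[:,1],C[:,0]],gy[C[:,1],C[:,0]]]; N/=np.linalg.norm(N,axis=1)[:,None]+1e-9
    return (C+.5)/S-.5+o,N
t=np.arange(-4,4.01,.25)
def efit(k,n,ims,p,cams=("scene","top"),z=0.,iters=8,free=False,d0=(.7,-.7)):
    v=np.r_[p[:2],z]; nv=3 if free else 2
    for _ in range(iters):
        A=[];b=[];rep={}
        for c in cams:
            I=chan(ims[c],k); q,N=outline(k,n,v,c); s=N@np.array(d0)>.25
            if k=="jar": s=(N[:,1]<.3)
            q,N=q[s],N[s]
            pr=map_coordinates(I,[(q[:,1,None]+t*N[:,1,None]),(q[:,0,None]+t*N[:,0,None])],order=1)
            thr=(np.percentile(pr[:,:4],50)+np.percentile(pr[:,-4:],50))/2
            J=np.array([(proj(c,v+e)-proj(c,v-e))[0]/.002 for e in np.eye(3)*.001]).T
            dd=[]
            for qi,Ni,pi in zip(q,N,pr):
                i=[j for j in range(len(t)-1) if pi[j]<thr<=pi[j+1]]
                if not i: continue
                j=min(i,key=lambda j:abs(t[j])); d=t[j]+(thr-pi[j])/(pi[j+1]-pi[j])*.25
                A.append((Ni@J)[:nv]);b.append(d);dd.append(d)
            rep[c]=(len(dd),len(q),round(float(np.median(dd)),2),round(float(np.std(dd)),2))
        A=np.array(A);b=np.array(b);w=1/(1+(b/.7)**2)
        v[:nv]+=np.linalg.lstsq(A*w[:,None],b*w,rcond=None)[0]
    return v,rep
if __name__=="__main__":
    ims={c:read_camera(c) for c in P}
    G={("jar","m"):(.629,.247),("jar","l"):(.650,.095),("jar","s"):(.601,-.064),("jar","xl"):(.6405,-.234),("lid","m"):(.431,.226),("lid","l"):(.444,.076),("lid","s"):(.447,-.078),("lid","xl"):(.426,-.210)}
    for (k,n),g in G.items():
        r=[efit(k,n,ims,g,c) for c in(("scene","top"),("scene",),("top",))]; f=efit(k,n,ims,g,free=True)
        print(k,n,*[np.round(x[0][:2]*1000,1) for x in r],"free",np.round(f[0]*1000,1),r[0][1])
E
python3 edge.py
```

```text
jar m [627.  246.6] [622.  248.6] [629.3 249.4] free [629.1 245.9  -3.8] {'scene': (127, 127, -0.2, 0.48), 'top': (58, 58, 0.24, 0.8)}
jar l [647.7  95. ] [652.7  92. ] [648.9  98. ] free [641.   98.3  17.3] {'scene': (95, 145, -0.2, 0.55), 'top': (72, 72, -0.0, 0.73)}
jar s [597.4 -64.3] [597.6 -64.9] [599.5 -61.6] free [596.1 -63.4   4.2] {'scene': (70, 96, -0.21, 0.71), 'top': (56, 56, 0.2, 0.8)}
jar xl [ 638.7 -231.9] [ 626.9 -226.9] [ 639.2 -231.3] free [ 639.3 -232.1   -1.2] {'scene': (132, 132, -1.84, 1.32), 'top': (93, 93, 0.05, 0.43)}
lid m [433.  224.2] [426.1 225.3] [433.6 224.2] free [433.3 222.5  -4.3] {'scene': (44, 44, -0.52, 1.16), 'top': (34, 34, 0.02, 0.21)}
lid l [445.1  74. ] [437.7  76.5] [445.5  73.7] free [445.8  72.   -5.2] {'scene': (49, 49, -0.91, 0.99), 'top': (41, 41, 0.05, 0.21)}
lid s [448.8 -80. ] [439.4 -74.5] [449.3 -79.8] free [450.3 -81.8  -6.5] {'scene': (36, 36, -0.66, 1.06), 'top': (26, 26, 0.07, 0.17)}
lid xl [ 429.  -212.7] [ 421.5 -208.7] [ 429.2 -212.7] free [ 429.8 -214.7   -5. ] {'scene': (53, 53, -0.96, 0.91), 'top': (47, 47, 0.06, 0.11)}
```

Single-view edge fits show that the top camera is crisp (std 0.1–0.2 px) and gives lids m (434,224), l (446,74), s (449,−80), xl (429,−213). The scene view has about a 1 px bias. Now the first move: align the tool with the world axes and travel towards lid_xl.

send_rows:
  motion:
    - {"az": 7.15}
    - {"az": 7.15}
    - {"x": 20,"y": -34}
    - {"x": 20,"y": -34}
    - {"x": 20,"y": -34}
    - {"x": 20,"y": -34}
    - {"x": 20,"y": -34}
    - {"x": 20,"y": -34}
    - {"x": 20,"y": -34}
    - {"x": 20,"y": -34}
  jaw: 60

```text
schema error: expected keys x, y, z, ax, ay, az
```

send_rows:
  motion:
    - {"x": 0,"y": 0,"z": 0,"ax": 0,"ay": 0,"az": 7.15}
    - {"x": 0,"y": 0,"z": 0,"ax": 0,"ay": 0,"az": 7.15}
    - {"x": 20,"y": -34,"z": 0,"ax": 0,"ay": 0,"az": 0}
    - {"x": 20,"y": -34,"z": 0,"ax": 0,"ay": 0,"az": 0}
    - {"x": 20,"y": -34,"z": 0,"ax": 0,"ay": 0,"az": 0}
    - {"x": 20,"y": -34,"z": 0,"ax": 0,"ay": 0,"az": 0}
    - {"x": 20,"y": -34,"z": 0,"ax": 0,"ay": 0,"az": 0}
    - {"x": 20,"y": -34,"z": 0,"ax": 0,"ay": 0,"az": 0}
    - {"x": 20,"y": -34,"z": 0,"ax": 0,"ay": 0,"az": 0}
    - {"x": 20,"y": -34,"z": 0,"ax": 0,"ay": 0,"az": 0}
  jaw: 60

```text
time_s: 3.7
tcp_pos: [0.3275, -0.3806, 0.2503]
eef_rot: [[1.0, 0.0, 0.001], [0.0, -1.0, -0.001], [0.001, 0.001, -1.0]]
ft_force: [0.6, 0.2, -0.5]
gripper_width: 0.705
finger_force: 0.0
```

send_rows:
  motion:
    - {"x": 20.3,"y": -33.6,"z": 0,"ax": 0,"ay": 0,"az": 0}
    - {"x": 20.3,"y": -33.6,"z": 0,"ax": 0,"ay": 0,"az": 0}
    - {"x": 20.3,"y": -33.6,"z": 0,"ax": 0,"ay": 0,"az": 0}
    - {"x": 20.3,"y": -33.6,"z": 10,"ax": 0,"ay": 0,"az": 0}
    - {"x": 20.3,"y": -33.6,"z": 30,"ax": 0,"ay": 0,"az": 0}
    - {"x": 0,"y": 0,"z": 40,"ax": 0,"ay": 0,"az": 0}
    - {"x": 0,"y": 0,"z": 40,"ax": 0,"ay": 0,"az": 0}
    - {"x": 0,"y": 0,"z": 30,"ax": 0,"ay": 0,"az": 0}
    - {"x": 0,"y": 0,"z": 0,"ax": 0,"ay": 0,"az": 0}

```text
time_s: 4.6
tcp_pos: [0.4258, -0.2129, 0.0969]
eef_rot: [[1.0, 0.001, -0.007], [0.001, -1.0, 0.003], [-0.007, -0.003, -1.0]]
ft_force: [-1.1, 0.7, 0.3]
gripper_width: 0.7
finger_force: 0.0
```

```bash
python3 - <<'E'
from edge import *
ims={c:read_camera(c) for c in P}; s=get_state(); print(np.round(s["qpos"],2),s["tcp_pos"])
for n,g in {"m":(.629,.249),"l":(.649,.096),"s":(.6,-.063),"xl":(.6395,-.232)}.items(): print(n,np.round(efit("jar",n,ims,g,("top",))[0][:2],4))
out=[]
for c in P:
    im=ims[c].copy(); q=proj(c,[s["tcp_pos"]]+[(.4292,-.2127,.05)])
    x,y=map(int,q.mean(0)); cr=cv2.resize(im[y-60:y+60,x-65:x+65],None,fx=3,fy=3,interpolation=cv2.INTER_CUBIC)
    for p,col in zip(q,[(0,0,255),(0,255,0)]): cv2.drawMarker(cr,tuple(int(v) for v in (p-[x-65,y-60]+.5)*3),col,0,12,1)
    out.append(cr)
cv2.imwrite("pics/pre.png",np.hstack(out)[:,:,::-1])
E
```

```text
[ 0.49  0.38 -0.19  2.13  0.12  0.64 -1.35] [ 0.42851227 -0.21407697  0.10044779]
m [0.6293 0.2495]
l [0.6488 0.0979]
s [ 0.5994 -0.0615]
xl [ 0.6392 -0.2312]
```

View pics/pre.png

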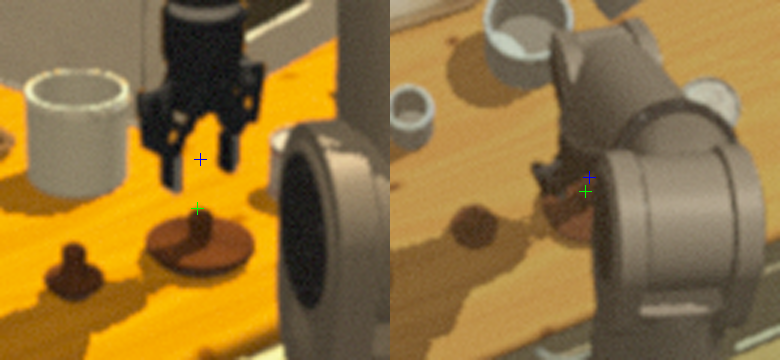

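send_rows:
  motion:
    - {"x": 0.7,"y": -1.4,"z": 20,"ax": 0,"ay": 0,"az": 0}
    - {"x": 0,"y": 0,"z": 20,"ax": 0,"ay": 0,"az": 0}
    - {"x": 0,"y": 0,"z": 17,"ax": 0,"ay": 0,"az": 0}
    - {"x": 0,"y": 0,"z": 0,"ax": 0,"ay": 0,"az": 0}
    - {"x": 0,"y": 0,"z": 0,"ax": 0,"ay": 0,"az": 0}

```text
time_s: 5.2
tcp_pos: [0.4301, -0.2132, 0.0446]
eef_rot: [[1.0, -0.0, 0.002], [-0.0, -1.0, -0.001], [0.002, 0.001, -1.0]]
ft_force: [-0.1, -0.6, 0.3]
gripper_width: 0.701
finger_force: 0.0
```

send_rows:
  motion:
    - {"x": 0,"y": 0,"z": 0,"ax": 0,"ay": 0,"az": 0}
    - {"x": 0,"y": 0,"z": 0,"ax": 0,"ay": 0,"az": 0}
    - {"x": 0,"y": 0,"z": 0,"ax": 0,"ay": 0,"az": 0}
    - {"x": 0,"y": 0,"z": 0,"ax": 0,"ay": 0,"az": 0}
    - {"x": 0,"y": 0,"z": 0,"ax": 0,"ay": 0,"az": 0}
    - {"x": 0,"y": 0,"z": 0,"ax": 0,"ay": 0,"az": 0}
  jaw: 10

```text
time_s: 5.8
tcp_pos: [0.4297, -0.2132, 0.0443]
eef_rot: [[1.0, -0.0, 0.002], [-0.0, -1.0, -0.001], [0.002, 0.001, -1.0]]
ft_force: [-1.8, -1.5, 9.7]
gripper_width: 0.244
finger_force: 58.3
```

send_rows:
  motion:
    - {"x": 0,"y": 0,"z": -10,"ax": 0,"ay": 0,"az": 0}
    - {"x": 0,"y": 0,"z": -25,"ax": 0,"ay": 0,"az": 0}
    - {"x": 0,"y": 0,"z": -35,"ax": 0,"ay": 0,"az": 0}
    - {"x": 0,"y": 0,"z": -35,"ax": 0,"ay": 0,"az": 0}
    - {"x": 20,"y": 2,"z": -25,"ax": 0,"ay": 0,"az": 0}
    - {"x": 35,"y": 3,"z": -8,"ax": 0,"ay": 0,"az": 0}
    - {"x": 35,"y": 4,"z": 0,"ax": 0,"ay": 0,"az": 0}
    - {"x": 35,"y": 3,"z": 0,"ax": 0,"ay": 0,"az": 0}
    - {"x": 35,"y": 3,"z": 0,"ax": 0,"ay": 0,"az": 0}
    - {"x": 30,"y": 3,"z": 0,"ax": 0,"ay": 0,"az": 0}

```text
time_s: 6.8
tcp_pos: [0.6204, -0.2303, 0.1816]
eef_rot: [[1.0, 0.001, 0.0], [0.001, -1.0, 0.0], [0.0, -0.0, -1.0]]
ft_force: [0.3, -0.3, -1.0]
gripper_width: 0.248
finger_force: 58.8
```

send_rows:
  motion:
    - {"x": 20,"y": 1,"z": 0,"ax": 0,"ay": 0,"az": 0}
    - {"x": 0,"y": 0,"z": 0,"ax": 0,"ay": 0,"az": 0}
    - {"x": 0,"y": 0,"z": 0,"ax": 0,"ay": 0,"az": 0}
    - {"x": 0,"y": 0,"z": 0,"ax": 0,"ay": 0,"az": 0}

```text
time_s: 7.2
tcp_pos: [0.6378, -0.2317, 0.1811]
eef_rot: [[1.0, -0.0, -0.001], [-0.0, -1.0, 0.0], [-0.001, -0.0, -1.0]]
ft_force: [-0.1, -0.6, -1.7]
gripper_width: 0.248
finger_force: 58.8
```

```bash
cat > look.py <<'E'
import sys
from edge import *
n=sys.argv[1]; J=tuple(map(float,sys.argv[2:4])); tag=sys.argv[4]
ims={c:read_camera(c) for c in P}; s=get_state(); t0=np.array(s["tcp_pos"]); print("tcp",np.round(t0,4),"tilt",np.round(np.array(s["eef_rot"])[:,2],3))
H=JAR[n][1]/1000; L=t0-[0,0,.0435]; out=[]
for c in P:
    im=ims[c]; q=proj(c,[J+(H,)])[0]; x,y=map(int,q); X0,Y0=x-65,y-75
    cr=cv2.resize(im[Y0:Y0+120,X0:X0+130],None,fx=3,fy=3,interpolation=cv2.INTER_CUBIC)
    for pts,col in((circ(JAR[n][0],JAR[n][1])+[*J,0],(0,255,0)),(circ(JAR[n][0],0)+[*J,0],(0,255,0)),(circ(JAR[n][0],20)+L,(0,0,255)),(circ(23,50)+L,(0,0,255))):
        cv2.polylines(cr,[np.round((proj(c,pts)-[X0,Y0]+.5)*3).astype(np.int32)],True,col,1)
    out.append(cr)
cv2.imwrite(f"pics/{tag}.png",np.hstack(out)[:,:,::-1])
E
python3 look.py xl .6392 -.2318 xl1
```

```text
tcp [ 0.638  -0.2319  0.1813] tilt [-0.001 -0.    -1.   ]
```

View pics/xl1.png

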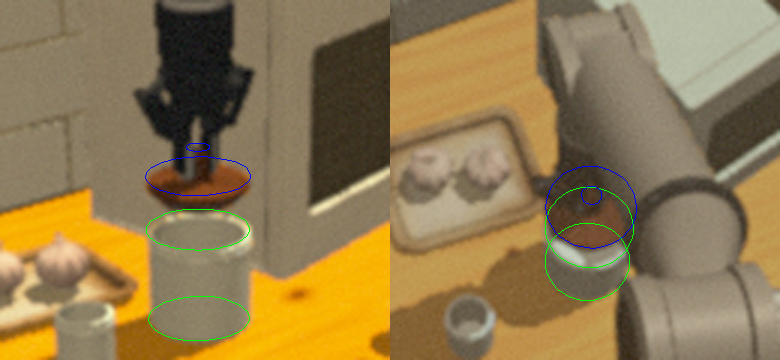

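The scene view shows the held lid (200,183) centred over the jar (200,230), and the top view agrees. Lowering it, with force checks.

send_rows:
  motion:
    - {"x": 1.2,"y": 0,"z": 15,"ax": 0,"ay": 0,"az": 0}
    - {"x": 0,"y": 0,"z": 15,"ax": 0,"ay": 0,"az": 0}
    - {"x": 0,"y": 0,"z": 5,"ax": 0,"ay": 0,"az": 0}
    - {"x": 0,"y": 0,"z": 3,"ax": 0,"ay": 0,"az": 0}
    - {"x": 0,"y": 0,"z": 3,"ax": 0,"ay": 0,"az": 0}
    - {"x": 0,"y": 0,"z": 0,"ax": 0,"ay": 0,"az": 0}

```text
time_s: 7.9
tcp_pos: [0.6401, -0.2316, 0.14]
eef_rot: [[1.0, 0.0, -0.0], [0.0, -1.0, -0.0], [-0.0, 0.0, -1.0]]
ft_force: [-0.6, 0.1, -0.3]
gripper_width: 0.246
finger_force: 58.8
```

send_rows:
  motion:
    - {"x": -0.5,"y": 0,"z": 2,"ax": 0,"ay": 0,"az": 0}
    - {"x": 0,"y": 0,"z": 2,"ax": 0,"ay": 0,"az": 0}
    - {"x": 0,"y": 0,"z": 2,"ax": 0,"ay": 0,"az": 0}
    - {"x": 0,"y": 0,"z": 1,"ax": 0,"ay": 0,"az": 0}
    - {"x": 0,"y": 0,"z": 0,"ax": 0,"ay": 0,"az": 0}

```text
time_s: 8.4
tcp_pos: [0.6389, -0.2322, 0.1327]
eef_rot: [[1.0, -0.0, -0.001], [-0.0, -1.0, -0.0], [-0.001, 0.0, -1.0]]
ft_force: [-3.2, -1.5, 0.5]
gripper_width: 0.248
finger_force: 59.1
```

send_rows:
  motion:
    - {"x": -0.5,"y": 0,"z": 1,"ax": 0,"ay": 0,"az": 0}
    - {"x": 0,"y": 0,"z": 0.7,"ax": 0,"ay": 0,"az": 0}
    - {"x": 0,"y": 0,"z": 0,"ax": 0,"ay": 0,"az": 0}

```text
time_s: 8.7
tcp_pos: [0.6392, -0.2322, 0.1325]
eef_rot: [[1.0, -0.0, 0.0], [-0.0, -1.0, -0.001], [0.0, 0.001, -1.0]]
ft_force: [-5.7, -1.6, 8.4]
gripper_width: 0.25
finger_force: 60.0
```

send_rows:
  motion:
    - {"x": 0,"y": 0,"z": 0,"ax": 0,"ay": 0,"az": 0}
    - {"x": 0,"y": 0,"z": 0,"ax": 0,"ay": 0,"az": 0}
    - {"x": 0,"y": 0,"z": 0,"ax": 0,"ay": 0,"az": 0}
    - {"x": 0,"y": 0,"z": 0,"ax": 0,"ay": 0,"az": 0}
    - {"x": 0,"y": 0,"z": -10,"ax": 0,"ay": 0,"az": 0}
    - {"x": 0,"y": 0,"z": -20,"ax": 0,"ay": 0,"az": 0}
    - {"x": 0,"y": 0,"z": -30,"ax": 0,"ay": 0,"az": 0}
    - {"x": -22,"y": -18,"z": -5,"ax": 0,"ay": 0,"az": 0}
    - {"x": -28,"y": -22,"z": 0,"ax": 0,"ay": 0,"az": 0}
    - {"x": -28,"y": -22,"z": 0,"ax": 0,"ay": 0,"az": 0}
  jaw: 60

```text
time_s: 9.7
tcp_pos: [0.5608, -0.169, 0.1974]
eef_rot: [[1.0, -0.0, 0.002], [-0.0, -1.0, -0.0], [0.002, 0.0, -1.0]]
ft_force: [-0.4, -0.3, 0.6]
gripper_width: 0.702
finger_force: 0.0
```

send_rows:
  motion:
    - {"x": -28,"y": -22,"z": 0,"ax": 0,"ay": 0,"az": 0}
    - {"x": -28,"y": -22,"z": 0,"ax": 0,"ay": 0,"az": 0}
    - {"x": -28,"y": -22,"z": 20,"ax": 0,"ay": 0,"az": 0}
    - {"x": -26,"y": -23,"z": 30,"ax": 0,"ay": 0,"az": 0}
    - {"x": 0,"y": 0,"z": 35,"ax": 0,"ay": 0,"az": 0}
    - {"x": 0,"y": 0,"z": 10,"ax": 0,"ay": 0,"az": 0}
    - {"x": 0,"y": 0,"z": 0,"ax": 0,"ay": 0,"az": 0}
    - {"x": 0,"y": 0,"z": 0,"ax": 0,"ay": 0,"az": 0}

```text
time_s: 10.5
tcp_pos: [0.4527, -0.0811, 0.1024]
eef_rot: [[1.0, -0.001, 0.002], [-0.001, -1.0, -0.0], [0.002, 0.0, -1.0]]
ft_force: [0.6, -0.2, -0.2]
gripper_width: 0.702
finger_force: 0.0
```

```bash
cat > after.py <<'E'
import sys
from edge import *
ims={c:read_camera(c) for c in P}; s=get_state(); print("tcp",np.round(s["tcp_pos"],4),"q",np.round(s["qpos"],2))
n,x,y=sys.argv[1],float(sys.argv[2]),float(sys.argv[3]); out=[]
for c in P:
    q=proj(c,[(x,y,JAR[n][1]/1000)])[0]; X0,Y0=int(q[0])-65,int(q[1])-60
    cr=cv2.resize(ims[c][Y0:Y0+110,X0:X0+130],None,fx=3,fy=3,interpolation=cv2.INTER_CUBIC); out.append(cr)
cv2.imwrite(f"pics/{sys.argv[4]}.png",np.hstack(out)[:,:,::-1])
E
python3 after.py xl .639 -.232 xl2
```

```text
tcp [ 0.4528 -0.0811  0.1027] q [ 0.25  0.36 -0.25  2.17  0.15  0.63 -1.67]
```

View pics/xl2.png

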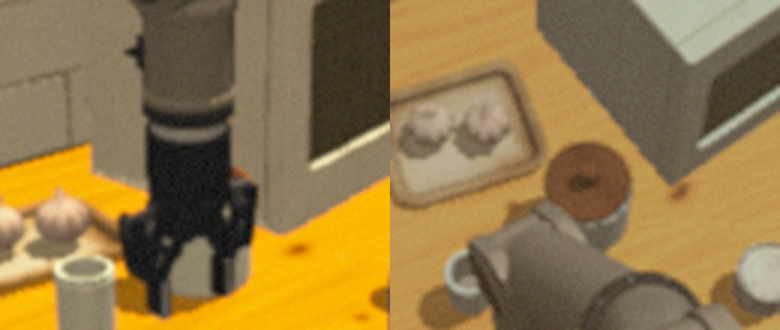

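The top view shows lid_xl closed flush on its jar at (588,185). Next I grasp lid_s.

send_rows:
  motion:
    - {"x": -3.5,"y": -1.3,"z": 20,"ax": 0,"ay": 0,"az": 0}
    - {"x": 0,"y": 0,"z": 20,"ax": 0,"ay": 0,"az": 0}
    - {"x": 0,"y": 0,"z": 18,"ax": 0,"ay": 0,"az": 0}
    - {"x": 0,"y": 0,"z": 0,"ax": 0,"ay": 0,"az": 0}
    - {"x": 0,"y": 0,"z": 0,"ax": 0,"ay": 0,"az": 0}

```text
time_s: 11.1
tcp_pos: [0.4484, -0.0795, 0.0441]
eef_rot: [[1.0, -0.0, 0.001], [-0.0, -1.0, -0.0], [0.001, 0.0, -1.0]]
ft_force: [-0.3, 1.1, 0.2]
gripper_width: 0.703
finger_force: 0.0
```

send_rows:
  motion:
    - {"x": 0,"y": 0,"z": 0,"ax": 0,"ay": 0,"az": 0}
    - {"x": 0,"y": 0,"z": 0,"ax": 0,"ay": 0,"az": 0}
    - {"x": 0,"y": 0,"z": 0,"ax": 0,"ay": 0,"az": 0}
    - {"x": 0,"y": 0,"z": 0,"ax": 0,"ay": 0,"az": 0}
    - {"x": 0,"y": 0,"z": 0,"ax": 0,"ay": 0,"az": 0}
    - {"x": 0,"y": 0,"z": 0,"ax": 0,"ay": 0,"az": 0}
  jaw: 10

```text
time_s: 11.7
tcp_pos: [0.4485, -0.0796, 0.0443]
eef_rot: [[1.0, -0.0, 0.002], [-0.0, -1.0, -0.001], [0.002, 0.001, -1.0]]
ft_force: [-0.8, -1.5, 6.3]
gripper_width: 0.246
finger_force: 58.3
```

send_rows:
  motion:
    - {"x": 0,"y": 0,"z": -10,"ax": 0,"ay": 0,"az": 0}
    - {"x": 0,"y": 0,"z": -25,"ax": 0,"ay": 0,"az": 0}
    - {"x": 0,"y": 0,"z": -35,"ax": 0,"ay": 0,"az": 0}
    - {"x": 10,"y": -2,"z": -30,"ax": 0,"ay": 0,"az": 0}
    - {"x": 25,"y": -3,"z": -11,"ax": 0,"ay": 0,"az": 0}
    - {"x": 35,"y": -4,"z": 0,"ax": 0,"ay": 0,"az": 0}
    - {"x": 35,"y": -4,"z": 0,"ax": 0,"ay": 0,"az": 0}
    - {"x": 31,"y": -3,"z": 0,"ax": 0,"ay": 0,"az": 0}
    - {"x": 15,"y": -1,"z": 0,"ax": 0,"ay": 0,"az": 0}
    - {"x": 0,"y": 0,"z": 0,"ax": 0,"ay": 0,"az": 0}

```text
time_s: 12.7
tcp_pos: [0.6005, -0.0616, 0.1549]
eef_rot: [[1.0, 0.001, 0.002], [0.001, -1.0, 0.001], [0.002, -0.001, -1.0]]
ft_force: [-0.1, -0.3, -0.5]
gripper_width: 0.248
finger_force: 58.9
```

```bash
sed -i 's/\.0435\]/.0443]/' look.py; python3 look.py s .5994 -.0628 s1
```

```text
tcp [ 0.5979 -0.0623  0.1544] tilt [-0.001  0.    -1.   ]
```

View pics/s1.png

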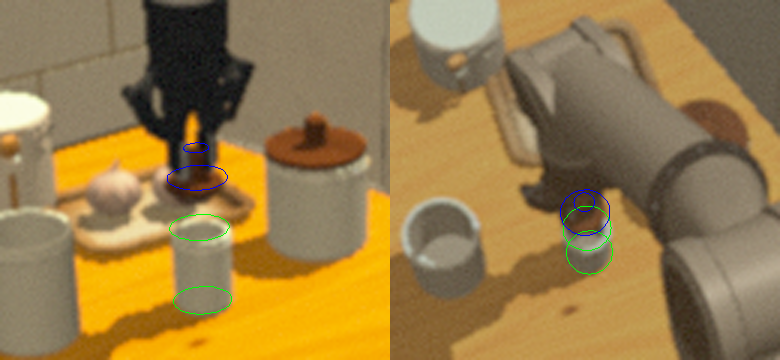

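```bash
python3 - <<'E'
from edge import *
ims={c:read_camera(c) for c in P}; t0=np.array(get_state()["tcp_pos"]); print(np.round(t0,4)); L=t0-[0,0,.0443]; out=[]
J=np.array([.5985,-.064,0])
for c in P:
    q=proj(c,[J+[0,0,.09]])[0]; X0,Y0=int(q[0])-24,int(q[1])-28; f=8
    cr=cv2.resize(ims[c][Y0:Y0+65,X0:X0+48],None,fx=f,fy=f,interpolation=cv2.INTER_CUBIC)
    for pts,col in((circ(56,78)+J,(0,255,0)),(circ(46,78)+J,(0,255,0)),(circ(56,0)+J,(0,255,0)),(circ(56,20)+L,(0,0,255)),(circ(56,12)+L,(0,0,255))):
        cv2.polylines(cr,[np.round((proj(c,pts)-[X0,Y0]+.5)*f).astype(np.int32)],True,col,1)
    out.append(cr)
cv2.imwrite("pics/s2.png",np.hstack(out)[:,:,::-1])
for d in(None,):
  print(efit("jar","s",ims,J,("scene",)),efit("jar","s",ims,J,("top",)))
E
```

```text
[ 0.5974 -0.0626  0.1544]
(array([ 0.59791946, -0.06517764,  0.        ]), {'scene': (70, 95, -0.03, 0.68)}) (array([ 0.60004566, -0.06458946,  0.        ]), {'top': (41, 56, 0.93, 0.96)})
```

View pics/s2.png

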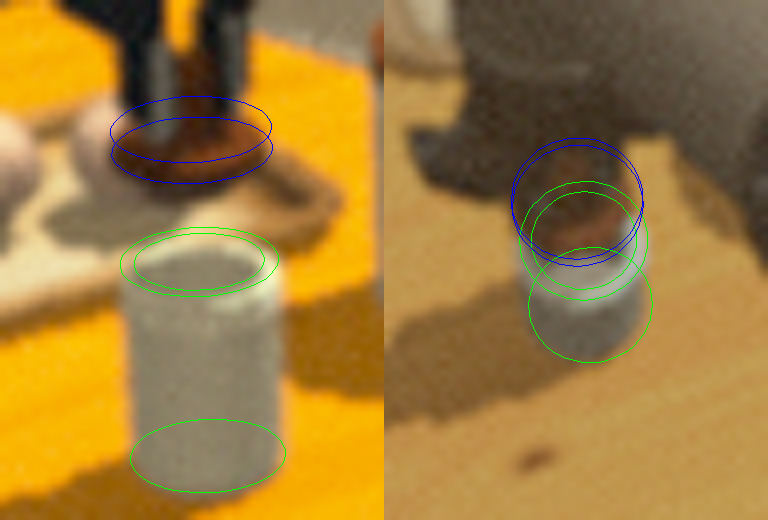

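The zoomed view puts the lid about 2 mm to +y of the mouth centre, so I correct y and lower.

send_rows:
  motion:
    - {"x": 0.2,"y": 1.8,"z": 10,"ax": 0,"ay": 0,"az": 0}
    - {"x": 0,"y": 0,"z": 10,"ax": 0,"ay": 0,"az": 0}
    - {"x": 0,"y": 0,"z": 8,"ax": 0,"ay": 0,"az": 0}
    - {"x": 0,"y": 0,"z": 4,"ax": 0,"ay": 0,"az": 0}
    - {"x": 0,"y": 0,"z": 2,"ax": 0,"ay": 0,"az": 0}
    - {"x": 0,"y": 0,"z": 2,"ax": 0,"ay": 0,"az": 0}
    - {"x": 0,"y": 0,"z": 0,"ax": 0,"ay": 0,"az": 0}

```text
time_s: 13.6
tcp_pos: [0.5989, -0.064, 0.1183]
eef_rot: [[1.0, 0.0, -0.0], [0.0, -1.0, 0.0], [-0.0, -0.0, -1.0]]
ft_force: [-0.5, 0.2, 0.2]
gripper_width: 0.247
finger_force: 58.9
```

send_rows:
  motion:
    - {"x": -0.8,"y": 0.3,"z": 2,"ax": 0,"ay": 0,"az": 0}
    - {"x": 0,"y": 0,"z": 2,"ax": 0,"ay": 0,"az": 0}
    - {"x": 0,"y": 0,"z": 2,"ax": 0,"ay": 0,"az": 0}
    - {"x": 0,"y": 0,"z": 1,"ax": 0,"ay": 0,"az": 0}
    - {"x": 0,"y": 0,"z": 0,"ax": 0,"ay": 0,"az": 0}

```text
time_s: 14.1
tcp_pos: [0.5976, -0.0644, 0.1109]
eef_rot: [[1.0, 0.0, -0.001], [0.0, -1.0, 0.0], [-0.001, -0.0, -1.0]]
ft_force: [-1.0, -0.0, -1.1]
gripper_width: 0.249
finger_force: 58.9
```

send_rows:
  motion:
    - {"x": 0,"y": 0,"z": 1,"ax": 0,"ay": 0,"az": 0}
    - {"x": 0,"y": 0,"z": 0.7,"ax": 0,"ay": 0,"az": 0}
    - {"x": 0,"y": 0,"z": 0,"ax": 0,"ay": 0,"az": 0}

```text
time_s: 14.4
tcp_pos: [0.5983, -0.064, 0.1105]
eef_rot: [[1.0, 0.0, 0.001], [0.0, -1.0, 0.0], [0.001, -0.0, -1.0]]
ft_force: [-3.4, 1.0, 7.0]
gripper_width: 0.245
finger_force: 60.0
```

send_rows:
  motion:
    - {"x": 0,"y": 0,"z": 0,"ax": 0,"ay": 0,"az": 0}
    - {"x": 0,"y": 0,"z": 0,"ax": 0,"ay": 0,"az": 0}
    - {"x": 0,"y": 0,"z": 0,"ax": 0,"ay": 0,"az": 0}
    - {"x": 0,"y": 0,"z": 0,"ax": 0,"ay": 0,"az": 0}
    - {"x": 0,"y": 0,"z": -10,"ax": 0,"ay": 0,"az": 0}
    - {"x": 0,"y": 0,"z": -20,"ax": 0,"ay": 0,"az": 0}
    - {"x": 0,"y": 0,"z": -30,"ax": 0,"ay": 0,"az": 0}
    - {"x": -18,"y": -17,"z": -10,"ax": 0,"ay": 0,"az": 0}
    - {"x": -27,"y": -24,"z": 0,"ax": 0,"ay": 0,"az": 0}
    - {"x": -27,"y": -24,"z": 0,"ax": 0,"ay": 0,"az": 0}
  jaw: 60

```text
time_s: 15.4
tcp_pos: [0.5259, 0.0011, 0.1809]
eef_rot: [[1.0, -0.001, 0.002], [-0.001, -1.0, 0.0], [0.002, -0.0, -1.0]]
ft_force: [-0.8, 0.1, 0.2]
gripper_width: 0.7
finger_force: 0.0
```

send_rows:
  motion:
    - {"x": -27,"y": -24,"z": 0,"ax": 0,"ay": 0,"az": 0}
    - {"x": -27,"y": -24,"z": 10,"ax": 0,"ay": 0,"az": 0}
    - {"x": -26.8,"y": -24.7,"z": 20,"ax": 0,"ay": 0,"az": 0}
    - {"x": 0,"y": 0,"z": 30,"ax": 0,"ay": 0,"az": 0}
    - {"x": 0,"y": 0,"z": 18,"ax": 0,"ay": 0,"az": 0}
    - {"x": 0,"y": 0,"z": 0,"ax": 0,"ay": 0,"az": 0}
    - {"x": 0,"y": 0,"z": 0,"ax": 0,"ay": 0,"az": 0}

```text
time_s: 16.1
tcp_pos: [0.4457, 0.0734, 0.1023]
eef_rot: [[1.0, 0.0, 0.0], [0.0, -1.0, 0.0], [0.0, -0.0, -1.0]]
ft_force: [-0.5, -0.3, 1.1]
gripper_width: 0.702
finger_force: 0.0
```

send_rows:
  motion:
    - {"x": 0,"y": 0,"z": 20,"ax": 0,"ay": 0,"az": 0}
    - {"x": 0,"y": 0,"z": 20,"ax": 0,"ay": 0,"az": 0}
    - {"x": 0,"y": 0,"z": 18,"ax": 0,"ay": 0,"az": 0}
    - {"x": 0,"y": 0,"z": 0,"ax": 0,"ay": 0,"az": 0}
    - {"x": 0,"y": 0,"z": 0,"ax": 0,"ay": 0,"az": 0}

```text
time_s: 16.6
tcp_pos: [0.4461, 0.0734, 0.0447]
eef_rot: [[1.0, -0.0, 0.001], [-0.0, -1.0, 0.0], [0.001, -0.0, -1.0]]
ft_force: [0.5, -0.5, 0.1]
gripper_width: 0.7
finger_force: 0.0
```

send_rows:
  motion:
    - {"x": 0,"y": 0,"z": 0,"ax": 0,"ay": 0,"az": 0}
    - {"x": 0,"y": 0,"z": 0,"ax": 0,"ay": 0,"az": 0}
    - {"x": 0,"y": 0,"z": 0,"ax": 0,"ay": 0,"az": 0}
    - {"x": 0,"y": 0,"z": 0,"ax": 0,"ay": 0,"az": 0}
    - {"x": 0,"y": 0,"z": 0,"ax": 0,"ay": 0,"az": 0}
    - {"x": 0,"y": 0,"z": 0,"ax": 0,"ay": 0,"az": 0}
  jaw: 10

```text
time_s: 17.2
tcp_pos: [0.4459, 0.0732, 0.0447]
eef_rot: [[1.0, -0.0, 0.002], [-0.0, -1.0, -0.0], [0.002, 0.0, -1.0]]
ft_force: [-2.6, -1.2, 9.4]
gripper_width: 0.246
finger_force: 58.3
```

send_rows:
  motion:
    - {"x": 0,"y": 0,"z": -10,"ax": 0,"ay": 0,"az": 0}
    - {"x": 0,"y": 0,"z": -25,"ax": 0,"ay": 0,"az": 0}
    - {"x": 0,"y": 0,"z": -35,"ax": 0,"ay": 0,"az": 0}
    - {"x": 0,"y": 0,"z": -40,"ax": 0,"ay": 0,"az": 0}
    - {"x": 20,"y": -2,"z": -25,"ax": 0,"ay": 0,"az": 0}
    - {"x": 35,"y": -4,"z": -10,"ax": 0,"ay": 0,"az": 0}
    - {"x": 40,"y": -4,"z": 0,"ax": 0,"ay": 0,"az": 0}
    - {"x": 40,"y": -4,"z": 0,"ax": 0,"ay": 0,"az": 0}
    - {"x": 35,"y": -4,"z": 0,"ax": 0,"ay": 0,"az": 0}
    - {"x": 20,"y": -3,"z": 0,"ax": 0,"ay": 0,"az": 0}

```text
time_s: 18.2
tcp_pos: [0.6375, 0.0943, 0.1892]
eef_rot: [[1.0, -0.0, 0.001], [-0.0, -1.0, 0.001], [0.001, -0.001, -1.0]]
ft_force: [0.1, -0.3, -1.3]
gripper_width: 0.246
finger_force: 58.8
```

send_rows:
  motion:
    - {"x": 11.8,"y": -1,"z": 0,"ax": 0,"ay": 0,"az": 0}
    - {"x": 0,"y": 0,"z": 0,"ax": 0,"ay": 0,"az": 0}
    - {"x": 0,"y": 0,"z": 0,"ax": 0,"ay": 0,"az": 0}
    - {"x": 0,"y": 0,"z": 0,"ax": 0,"ay": 0,"az": 0}

```text
time_s: 18.6
tcp_pos: [0.6458, 0.0952, 0.1888]
eef_rot: [[1.0, 0.0, -0.001], [0.0, -1.0, -0.0], [-0.001, 0.0, -1.0]]
ft_force: [0.1, 0.3, -2.2]
gripper_width: 0.251
finger_force: 58.8
```

```bash
cat > zoom.py <<'E'
import sys
from edge import *
n=sys.argv[1]; J=np.array([float(sys.argv[2]),float(sys.argv[3]),0]); D,H=JAR[n]
ims={c:read_camera(c) for c in P}; t0=np.array(get_state()["tcp_pos"]); print(np.round(t0,4)); L=t0-[0,0,.0445]; out=[]
for c in P:
    q=proj(c,[J+[0,0,H/1000]])[0]; X0,Y0=int(q[0])-33,int(q[1])-40; f=6
    cr=cv2.resize(ims[c][Y0:Y0+95,X0:X0+66],None,fx=f,fy=f,interpolation=cv2.INTER_CUBIC)
    for pts,col in((circ(D,H)+J,(0,255,0)),(circ(D-10,H)+J,(0,255,0)),(circ(D,0)+J,(0,255,0)),(circ(D,20)+L,(0,0,255)),(circ(D,12)+L,(0,0,255))):
        cv2.polylines(cr,[np.round((proj(c,pts)-[X0,Y0]+.5)*f).astype(np.int32)],True,col,1)
    out.append(cr)
cv2.imwrite(f"pics/{sys.argv[4]}.png",np.hstack(out)[:,:,::-1])
for cs in(("scene",),("top",),("scene","top")): print(cs,*[np.round(efit("jar",n,ims,J,cs)[0][:2],4)])
E
python3 zoom.py l .6477 .095 l1
```

```text
[0.6462 0.0952 0.1889]
('scene',) [0.6572 0.0898]
('top',) [0.6476 0.0952]
('scene', 'top') [0.6551 0.091 ]
```

View pics/l1.png

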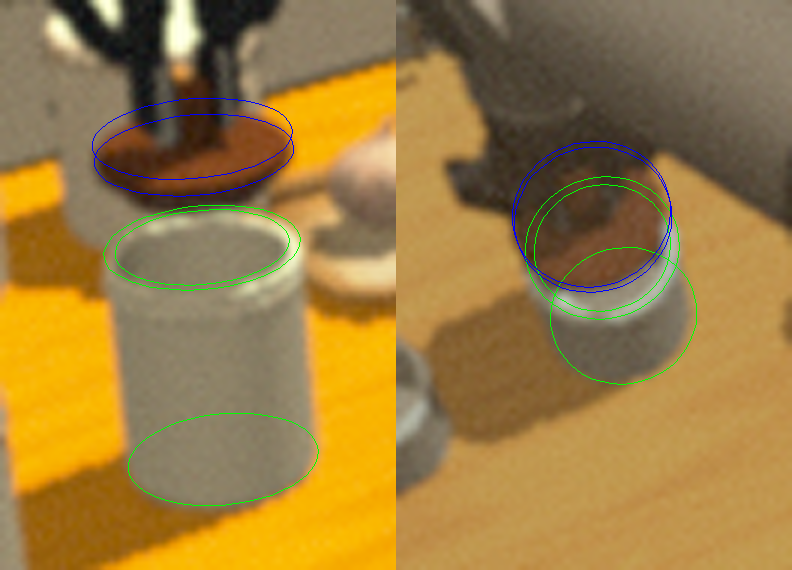

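Lid (195,155) and jar (204,250) carry the same small overlay bias, so their relative placement is good. Shifting +1.7 mm in x and lowering.

send_rows:
  motion:
    - {"x": 1.7,"y": 0.2,"z": 12,"ax": 0,"ay": 0,"az": 0}
    - {"x": 0,"y": 0,"z": 12,"ax": 0,"ay": 0,"az": 0}
    - {"x": 0,"y": 0,"z": 8,"ax": 0,"ay": 0,"az": 0}
    - {"x": 0,"y": 0,"z": 4,"ax": 0,"ay": 0,"az": 0}
    - {"x": 0,"y": 0,"z": 2,"ax": 0,"ay": 0,"az": 0}
    - {"x": 0,"y": 0,"z": 0,"ax": 0,"ay": 0,"az": 0}

```text
time_s: 19.3
tcp_pos: [0.6486, 0.0952, 0.1503]
eef_rot: [[1.0, 0.0, -0.0], [0.0, -1.0, -0.0], [-0.0, 0.0, -1.0]]
ft_force: [0.5, 0.0, -2.0]
gripper_width: 0.244
finger_force: 58.7
```

send_rows:
  motion:
    - {"x": -0.6,"y": 0.2,"z": 2,"ax": 0,"ay": 0,"az": 0}
    - {"x": 0,"y": 0,"z": 2,"ax": 0,"ay": 0,"az": 0}
    - {"x": 0,"y": 0,"z": 2,"ax": 0,"ay": 0,"az": 0}
    - {"x": 0,"y": 0,"z": 1,"ax": 0,"ay": 0,"az": 0}
    - {"x": 0,"y": 0,"z": 0,"ax": 0,"ay": 0,"az": 0}

```text
time_s: 19.8
tcp_pos: [0.6478, 0.0949, 0.1432]
eef_rot: [[1.0, 0.0, -0.001], [0.0, -1.0, -0.0], [-0.001, 0.0, -1.0]]
ft_force: [-1.1, 0.4, -1.6]
gripper_width: 0.25
finger_force: 58.8
```

send_rows:
  motion:
    - {"x": 0,"y": 0,"z": 1,"ax": 0,"ay": 0,"az": 0}
    - {"x": 0,"y": 0,"z": 0.7,"ax": 0,"ay": 0,"az": 0}
    - {"x": 0,"y": 0,"z": 0,"ax": 0,"ay": 0,"az": 0}

```text
time_s: 20.1
tcp_pos: [0.6484, 0.095, 0.143]
eef_rot: [[1.0, 0.0, 0.001], [0.0, -1.0, -0.0], [0.001, 0.0, -1.0]]
ft_force: [-3.3, -0.3, 7.2]
gripper_width: 0.245
finger_force: 59.6
```

send_rows:
  motion:
    - {"x": 0,"y": 0,"z": 0,"ax": 0,"ay": 0,"az": 0}
    - {"x": 0,"y": 0,"z": 0,"ax": 0,"ay": 0,"az": 0}
    - {"x": 0,"y": 0,"z": 0,"ax": 0,"ay": 0,"az": 0}
    - {"x": 0,"y": 0,"z": 0,"ax": 0,"ay": 0,"az": 0}
    - {"x": 0,"y": 0,"z": -10,"ax": 0,"ay": 0,"az": 0}
    - {"x": 0,"y": 0,"z": -20,"ax": 0,"ay": 0,"az": 0}
    - {"x": 0,"y": 0,"z": -30,"ax": 0,"ay": 0,"az": 0}
    - {"x": -24,"y": -14,"z": 0,"ax": 0,"ay": 0,"az": 0}
    - {"x": -33,"y": -20,"z": 0,"ax": 0,"ay": 0,"az": 0}
    - {"x": -33,"y": -20,"z": 0,"ax": 0,"ay": 0,"az": 0}
  jaw: 60

```text
time_s: 21.1
tcp_pos: [0.5576, 0.1494, 0.2029]
eef_rot: [[1.0, -0.001, 0.001], [-0.001, -1.0, 0.001], [0.001, -0.001, -1.0]]
ft_force: [-0.3, 0.4, 1.3]
gripper_width: 0.704
finger_force: 0.0
```

send_rows:
  motion:
    - {"x": -33,"y": -20,"z": 0,"ax": 0,"ay": 0,"az": 0}
    - {"x": -33,"y": -20,"z": 10,"ax": 0,"ay": 0,"az": 0}
    - {"x": -33,"y": -20,"z": 20,"ax": 0,"ay": 0,"az": 0}
    - {"x": -25,"y": -15,"z": 20,"ax": 0,"ay": 0,"az": 0}
    - {"x": 0,"y": 0,"z": 30,"ax": 0,"ay": 0,"az": 0}
    - {"x": 0,"y": 0,"z": 20,"ax": 0,"ay": 0,"az": 0}
    - {"x": 0,"y": 0,"z": 0,"ax": 0,"ay": 0,"az": 0}
    - {"x": 0,"y": 0,"z": 0,"ax": 0,"ay": 0,"az": 0}

```text
time_s: 21.9
tcp_pos: [0.4345, 0.2242, 0.1026]
eef_rot: [[1.0, 0.0, 0.0], [0.0, -1.0, 0.0], [0.0, -0.0, -1.0]]
ft_force: [0.3, -1.0, 0.7]
gripper_width: 0.702
finger_force: 0.0
```

send_rows:
  motion:
    - {"x": -0.7,"y": 0,"z": 20,"ax": 0,"ay": 0,"az": 0}
    - {"x": 0,"y": 0,"z": 20,"ax": 0,"ay": 0,"az": 0}
    - {"x": 0,"y": 0,"z": 18,"ax": 0,"ay": 0,"az": 0}
    - {"x": 0,"y": 0,"z": 0,"ax": 0,"ay": 0,"az": 0}
    - {"x": 0,"y": 0,"z": 0,"ax": 0,"ay": 0,"az": 0}

```text
time_s: 22.4
tcp_pos: [0.4343, 0.2243, 0.0451]
eef_rot: [[1.0, -0.0, 0.001], [-0.0, -1.0, 0.001], [0.001, -0.001, -1.0]]
ft_force: [-0.2, 0.0, -0.0]
gripper_width: 0.706
finger_force: 0.0
```

send_rows:
  motion:
    - {"x": 0,"y": 0,"z": 0,"ax": 0,"ay": 0,"az": 0}
    - {"x": 0,"y": 0,"z": 0,"ax": 0,"ay": 0,"az": 0}
    - {"x": 0,"y": 0,"z": 0,"ax": 0,"ay": 0,"az": 0}
    - {"x": 0,"y": 0,"z": 0,"ax": 0,"ay": 0,"az": 0}
    - {"x": 0,"y": 0,"z": 0,"ax": 0,"ay": 0,"az": 0}
    - {"x": 0,"y": 0,"z": 0,"ax": 0,"ay": 0,"az": 0}
  jaw: 10

```text
time_s: 23.0
tcp_pos: [0.434, 0.224, 0.045]
eef_rot: [[1.0, -0.0, 0.001], [-0.0, -1.0, 0.0], [0.001, -0.0, -1.0]]
ft_force: [-1.4, -1.5, 7.9]
gripper_width: 0.245
finger_force: 58.3
```

send_rows:
  motion:
    - {"x": 0,"y": 0,"z": -10,"ax": 0,"ay": 0,"az": 0}
    - {"x": 0,"y": 0,"z": -25,"ax": 0,"ay": 0,"az": 0}
    - {"x": 0,"y": 0,"z": -35,"ax": 0,"ay": 0,"az": 0}
    - {"x": 0,"y": 0,"z": -35,"ax": 0,"ay": 0,"az": 0}
    - {"x": 20,"y": -2,"z": -20,"ax": 0,"ay": 0,"az": 0}
    - {"x": 35,"y": -4,"z": 0,"ax": 0,"ay": 0,"az": 0}
    - {"x": 40,"y": -5,"z": 0,"ax": 0,"ay": 0,"az": 0}
    - {"x": 40,"y": -5,"z": 0,"ax": 0,"ay": 0,"az": 0}
    - {"x": 35,"y": -4,"z": 0,"ax": 0,"ay": 0,"az": 0}
    - {"x": 15,"y": -2,"z": 0,"ax": 0,"ay": 0,"az": 0}

```text
time_s: 24.0
tcp_pos: [0.6214, 0.2453, 0.1694]
eef_rot: [[1.0, -0.002, 0.002], [-0.002, -1.0, 0.001], [0.002, -0.001, -1.0]]
ft_force: [-0.3, -0.6, -1.1]
gripper_width: 0.25
finger_force: 58.8
```

send_rows:
  motion:
    - {"x": 8.5,"y": -0.8,"z": 0,"ax": 0,"ay": 0,"az": 0}
    - {"x": 0,"y": 0,"z": 0,"ax": 0,"ay": 0,"az": 0}
    - {"x": 0,"y": 0,"z": 0,"ax": 0,"ay": 0,"az": 0}
    - {"x": 0,"y": 0,"z": 0,"ax": 0,"ay": 0,"az": 0}

```text
time_s: 24.4
tcp_pos: [0.6257, 0.2469, 0.1691]
eef_rot: [[1.0, 0.001, -0.001], [0.001, -1.0, -0.0], [-0.001, 0.0, -1.0]]
ft_force: [0.3, 0.4, -0.8]
gripper_width: 0.252
finger_force: 58.8
```

```bash
python3 zoom.py m .6272 .2467 m1
```

```text
[0.6261 0.2469 0.1692]
('scene',) [0.6218 0.2483]
('top',) [0.6282 0.2462]
('scene', 'top') [0.6222 0.248 ]
```

View pics/m1.png

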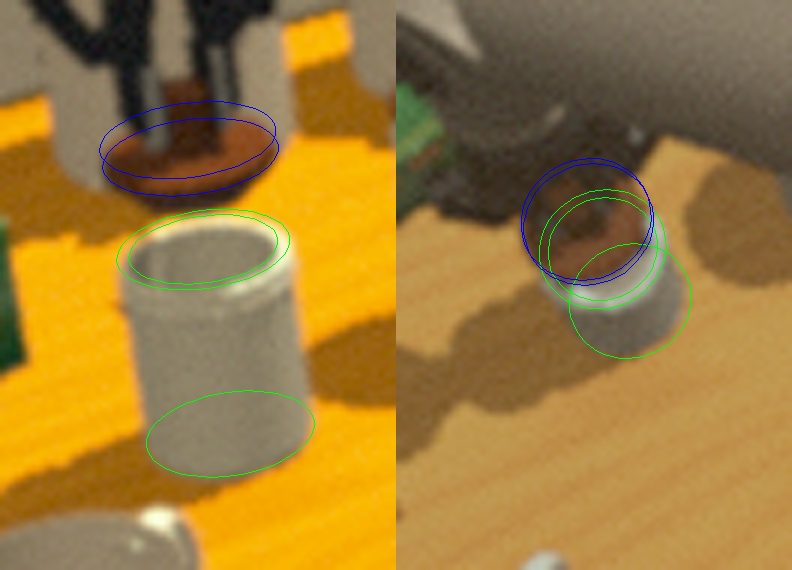

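The lid (193,155) sits over the jar (207,255) within about 1 mm in both views. Lowering.

send_rows:
  motion:
    - {"x": 0.8,"y": 0.5,"z": 12,"ax": 0,"ay": 0,"az": 0}
    - {"x": 0,"y": 0,"z": 12,"ax": 0,"ay": 0,"az": 0}
    - {"x": 0,"y": 0,"z": 6,"ax": 0,"ay": 0,"az": 0}
    - {"x": 0,"y": 0,"z": 4,"ax": 0,"ay": 0,"az": 0}
    - {"x": 0,"y": 0,"z": 2,"ax": 0,"ay": 0,"az": 0}
    - {"x": 0,"y": 0,"z": 0,"ax": 0,"ay": 0,"az": 0}

```text
time_s: 25.1
tcp_pos: [0.6276, 0.2463, 0.1326]
eef_rot: [[1.0, 0.0, -0.0], [0.0, -1.0, -0.0], [-0.0, 0.0, -1.0]]
ft_force: [-1.1, -0.0, -1.0]
gripper_width: 0.251
finger_force: 58.8
```

send_rows:
  motion:
    - {"x": -0.4,"y": 0,"z": 2,"ax": 0,"ay": 0,"az": 0}
    - {"x": 0,"y": 0,"z": 2,"ax": 0,"ay": 0,"az": 0}
    - {"x": 0,"y": 0,"z": 2,"ax": 0,"ay": 0,"az": 0}
    - {"x": 0,"y": 0,"z": 1,"ax": 0,"ay": 0,"az": 0}
    - {"x": 0,"y": 0,"z": 0,"ax": 0,"ay": 0,"az": 0}

```text
time_s: 25.6
tcp_pos: [0.6272, 0.2462, 0.1257]
eef_rot: [[1.0, 0.0, -0.0], [0.0, -1.0, -0.0], [-0.0, 0.0, -1.0]]
ft_force: [-0.7, 0.8, -1.0]
gripper_width: 0.245
finger_force: 58.8
```

send_rows:
  motion:
    - {"x": 0,"y": 0,"z": 1,"ax": 0,"ay": 0,"az": 0}
    - {"x": 0,"y": 0,"z": 0.7,"ax": 0,"ay": 0,"az": 0}
    - {"x": 0,"y": 0,"z": 0,"ax": 0,"ay": 0,"az": 0}

```text
time_s: 25.9
tcp_pos: [0.6275, 0.2464, 0.1252]
eef_rot: [[1.0, 0.0, 0.001], [0.0, -1.0, 0.0], [0.001, -0.0, -1.0]]
ft_force: [-2.0, -0.3, 5.1]
gripper_width: 0.246
finger_force: 59.3
```

Seated. Release, rise clear and back off so the cameras can see.

send_rows:
  motion:
    - {"x": 0,"y": 0,"z": 0,"ax": 0,"ay": 0,"az": 0}
    - {"x": 0,"y": 0,"z": 0,"ax": 0,"ay": 0,"az": 0}
    - {"x": 0,"y": 0,"z": 0,"ax": 0,"ay": 0,"az": 0}
    - {"x": 0,"y": 0,"z": 0,"ax": 0,"ay": 0,"az": 0}
    - {"x": 0,"y": 0,"z": -10,"ax": 0,"ay": 0,"az": 0}
    - {"x": 0,"y": 0,"z": -20,"ax": 0,"ay": 0,"az": 0}
    - {"x": 0,"y": 0,"z": -30,"ax": 0,"ay": 0,"az": 0}
    - {"x": 0,"y": 0,"z": -40,"ax": 0,"ay": 0,"az": 0}
    - {"x": -30,"y": 15,"z": -30,"ax": 0,"ay": 0,"az": 0}
    - {"x": -35,"y": 20,"z": 0,"ax": 0,"ay": 0,"az": 0}
  jaw: 60

```text
time_s: 26.9
tcp_pos: [0.5645, 0.2134, 0.2598]
eef_rot: [[1.0, 0.001, 0.009], [0.001, -1.0, 0.005], [0.009, -0.005, -1.0]]
ft_force: [0.0, -0.5, 0.0]
gripper_width: 0.703
finger_force: 0.0
```

send_rows:
  motion:
    - {"x": -35,"y": 30,"z": 0,"ax": 0,"ay": 0,"az": 0}
    - {"x": -30,"y": 35,"z": 0,"ax": 0,"ay": 0,"az": 0}
    - {"x": 0,"y": 40,"z": 0,"ax": 0,"ay": 0,"az": 0}
    - {"x": 0,"y": 40,"z": 0,"ax": 0,"ay": 0,"az": 0}
    - {"x": 0,"y": 40,"z": 0,"ax": 0,"ay": 0,"az": 0}
    - {"x": 0,"y": 40,"z": 0,"ax": 0,"ay": 0,"az": 0}
    - {"x": 0,"y": 40,"z": 0,"ax": 0,"ay": 0,"az": 0}
    - {"x": 0,"y": 40,"z": 0,"ax": 0,"ay": 0,"az": 0}
    - {"x": 0,"y": 40,"z": 0,"ax": 0,"ay": 0,"az": 0}
    - {"x": 0,"y": 0,"z": 0,"ax": 0,"ay": 0,"az": 0}

```text
time_s: 27.9
tcp_pos: [0.4967, -0.1402, 0.2549]
eef_rot: [[1.0, -0.009, 0.001], [-0.009, -1.0, -0.003], [0.001, 0.003, -1.0]]
ft_force: [-0.0, 0.7, -0.7]
gripper_width: 0.705
finger_force: 0.0
```

```bash
python3 - <<'E'
from fit import *
s=read_camera("scene")[160:340,120:420];t=read_camera("top")[165:345,170:420]
cv2.imwrite("pics/fin.png",np.vstack([cv2.resize(s,(600,360))[:300],cv2.resize(t,(600,432))[:300]])[:,:,::-1])
E
```

```text
(no output)
```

View pics/fin.png

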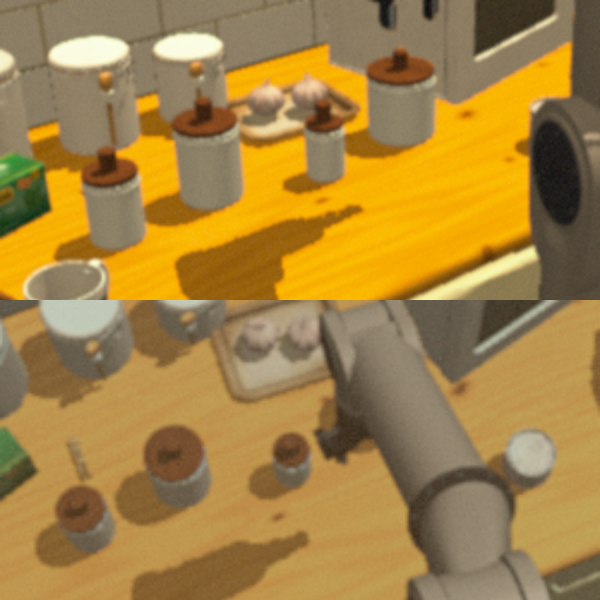

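All four jars carry their lids level and flush (scene 112,175 / 205,120 / 325,122 / 400,70), the mug and tin stand where they were, and the arm is clear.

```bash
python3 -c "
from station import *
print(job_done())"
```

```text
the job is handed in; nothing more can be done
None
```

All four lids are on their jars, level and flush in the last pictures from both cameras; I handed the job in at about 28 s of robot time, but the hand-in returned no verdict.

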